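Fit the stop collar on the bowl cutter's drive shaft

TASK

Lift the grey protective cap off the bowl cutter's drive shaft and stand it upright in the empty cell of the divided crate; then pinch the bare shaft and turn it until your fingers feel its flat and that flat squarely faces the forked key rest. Then take the collar with the set screw, slide it down the shaft with its screw over the flat until its top is flush with the shaft's end, and finish while still holding it there, so that the screw can be tightened. Leave the jars, the plain spacer and everything else where they are.

Things in the scene. Friction and masses are not known exactly. Their poses are not given: they have to be found in the camera images.
- machine: white and aluminium drive base of a bowl cutter, fixed to the table, 240 (x) x 220 (y) x 75 mm to its flat deck; origin under its centre at table height, its own x axis pointing from the shaft to the key rest. The shaft stands upright on the machine's vertical centre line; a round shoulder (48 mm dia) at its foot tops out 83 mm above the table.
- key_rest (a point): centre of the notch of the key rest: a small fixed dark-steel fork, 12 x 30 mm, that stands on the deck 98 mm from the shaft axis, on the far side from the robot; its top is 138 mm above the table.
- shaft: bare upright steel shaft, 28 mm dia, 70 mm long above the shoulder (83 to 153 mm above the table), with one set-screw flat down its whole length. It turns both ways without limit about its vertical axis with slight friction (about 0.05 N m) and stays where it is left. Origin on the axis at the shoulder; its own x axis points out of the flat.
- shaft_flat (a point): middle of the flat: 8 mm out from the axis along the shaft's x, 35 mm above the shoulder. The shaft measures 22 mm from the flat (23 mm wide) to the round opposite, 28 mm where it is round; fingers closing across the flat pull it square to them. At the start the flat faces 29 to 103 degrees anticlockwise (from above) of the key rest.
- shaft_end (a point): centre of the shaft's upper end face, 153 mm above the table; axes as shaft.
- cap_center (a point): centre (half-way up) of the grey plastic protective cap: a closed-topped loose sleeve, 42 mm outside diameter, 77 mm tall, 34 mm bore 72 mm deep, about 60 g. It stands on the shoulder over the shaft, hiding it, and must be lifted 75 mm to clear it.
- cap: the same cap; origin at the centre of its open lower rim.
- pad: black rubber disc, 58 mm dia, 2 mm thick, fixed on the floor of the crate's EMPTY cell (its top 7 mm above the table); origin at the centre of its underside.
- crate: grey plastic divided crate, fixed to the table, 225 x 80 x 30 mm with 5 mm walls and floor: one row of three cells along its own x axis, each about 68 x 70 mm inside; origin under its centre. Two cells hold a jar each, any two.
- collar_center (a point): centre (half-way up) of the collar: aluminium ring with one protruding set screw, 46 mm outside diameter, 36 mm tall, 32.4 mm bore, about 220 g, standing on the table to the robot's right. Its x axis points along the screw, z up. The fingers can hold it across its round sides, square to the screw.
- collar: the same collar; origin at the centre of its underside.
- collar_screw (a point): outer end of the collar's set screw: dark steel head, 11 mm dia, standing 10 mm out from the ring (33 mm from the collar's centre), half-way up. Inside, its 6 mm tip stands 6 mm into the bore, so the collar passes down the shaft only with the screw over the flat.
- jar_a: small glass jar with a steel lid, 48 dia x 68 mm tall, standing in one cell of the crate; origin at the centre of its underside. Leave alone.
- jar_b: second jar, the same as jar_a, in another cell. Leave alone.
- spacer: plain ring WITHOUT a screw, otherwise like the collar (46 mm outside, 36 mm tall), standing on the table; origin at the centre of its underside. Leave alone.
- shaker: steel shaker, 42 mm dia x 86 mm tall, on the left beyond the machine; origin at the centre of its underside. Leave alone.
- bowl: small steel bowl, 80 mm dia x 40 mm, on the right, beyond the rings. Leave alone.
- mug: white mug, 76 mm dia x 85 mm, left, beyond the crate. Leave alone.
Mind the look-alikes: they are no part of the job. Leave any yellow look-alike of the collar alone.

How it is judged:
On the way, in this order (a step that is already met when the one before it is completed fails the run):
1. the cap stands upright in the empty cell, let go (horizontal distance between cap_center and pad below 0.022 m and height (world z) of cap_center below 0.052 m and angle between cap_center's own z axis and vertical below 0.15 rad and contact force between the fingers and cap below 0.1 N), for 0.2 s.
2. the fingers pinch the shaft, its flat facing the key rest within about 11 degrees (angle between the x axis of shaft and the x axis of machine, either way round below 0.2 rad and x of shaft_flat in the frame of machine above 0 m and contact force between the fingers and shaft above 1 N), for 0.2 s.
At the end, for the whole second after the job is handed in: Cap let go, upright in the empty cell (22 mm of its centre). Flat faces the key rest within 0.25 rad. Collar held by the fingers (over 2 N), still, on the shaft within 5 mm, upright, top flush within 5 mm, screw end within 10 mm sideways of the flat's middle, not resting on the machine (all of step 1 and angle between the x axis of shaft and the x axis of machine, either way round below 0.25 rad and x of shaft_flat in the frame of machine above 0 m and horizontal distance between collar_center and shaft_end below 0.005 m and z of collar_center in the frame of shaft_end between -0.023 and -0.013 m and angle between collar_center's own z axis and vertical below 0.12 rad and x of collar_screw in the frame of shaft above 0.02 m and y of collar_screw in the frame of shaft between -0.01 and 0.01 m and contact force between the fingers and collar above 2 N and contact force between collar and machine below 0.5 N and linear speed of collar below 0.02 m/s); the arm keeps its last pose, push and grip.
It fails at once if a jar, the spacer or another bystander is disturbed (moved over 30 mm) (distance of any of jar_a, jar_b, spacer, shaker, bowl, mug from where it was at the start of the episode above 0.03 m).
It also fails if it takes over 58 s, if anything falls off the work surface, if the arm or the gripper's body presses on something with over 40 N, if the wrist force passes 120 N, or if a joint passes its speed limit or range.

ROBOT

A 6-joint arm with a two-finger parallel gripper is mounted at the origin on the work surface. World frame = base frame: x ahead of the robot, y to its left, z up, the work surface at z = 0. Lengths are in m, angles in rad, forces in N, time in s.
With the tool pointing down it reaches from about 0.2 to 0.875 m from the base axis. Payload 3.4 kg.
Tool frame: the origin (TCP) lies between the finger pads; the fingertips stand 25 mm ahead of it and the grasp point (between the pads) lies 6 mm ahead of it (r.nose_length is the z of the fingertips in the tool frame, in m); z points along the fingers, x is the direction in which the jaws open and shut, and the axes are right-handed (so a half turn about z gives the same grasp; the last joint's range is limited). The gripper opens to 94 mm and grips with 3 to 60 N. Pads are 16 mm wide; open, the fingers measure 119 mm over their backs; the gripper's body (75 mm by 177 mm) begins 78 mm behind the grasp point.
Start: joints at [1.096, 0.276, 1.505, -0, 1.361, -0.121], TCP at [0.199, 0.539, 0.23] pointing down, gripper open.
Joint ranges: [-2.89, 2.89], [-0.75, 2.08], [0.22, 2.7], [-1.18, 4.32], [0.11, 2.71], [-2.7, 2.7]. Speed limits (rad/s): [2.57, 2.57, 3.14, 3.14, 3.14, 3.14].

INTERFACE

Orientations are given as a unit quaternion [w, x, y, z].
In Python, from plant import r, gripper_to, inverse_kinematics, vision, models, telemetry gives the robot as it stands. Calls block until the motion is done:
- r.move_to(position, orientation): joint-space move of the TCP to a pose.
- r.move_l(position, rot=None, vel=0.15, guard=None): straight line of the TCP; rot=None keeps the orientation; vel is the mean speed in m/s. With guard (N) it stops when the force on the tool has changed by that much, and returns True; else False.
- r.movej(angles): joint-space move.
- gripper_to(opening, f_grip=None): finger opening in m; f_grip is the grip in N (None keeps the last); returns when the fingers have stopped.
- r.hold(seconds).
- inverse_kinematics(position, orientation): joint angles nearest the present ones, or None.
- vision.snapshot(name): name is "side" or "top" or "wrist"; returns the picture (400x640x3 uint8, red, green, blue); there is no depth.
- vision.get_calibration(name): a dict with "fx", "fy", "cx", "cy" (pixels), "position" and "orientation" of the camera in the world. Camera axes: x right, y down, z forward; pixel columns grow to the right and rows downward; lengths in m; the calibration is good to about 2 mm. The wrist camera is an equidistant fisheye: a pixel r from the principal point sees the ray r / f radians off the axis. A picture is of the moment at which its call begins: read the wrist's pose just before it. get_calibration takes no time and is no camera call; for the wrist camera it gives the pose at the moment of the call.
A pose or a line that the arm cannot do raises r.PlanningError and nothing moves.
- r.sign_off(): hands the job in, once; it reports no verdict.
Trained networks look in the newest picture that a camera, given by its name, has taken for a name from the list of things; names that differ only in an ending like _2 or _b are one class to them, and where a whole thing is asked for, a point or a joint stands for the part that bears it (a point fixed in the world has none). Each returns a list of dicts, best first, with "score" (0 to 1); they miss things now and then, are a little off and sometimes report something else, mostly with a low value. They report only what shows in the picture. A call takes as long as a camera call. They do not tell look-alikes from the thing itself.
- models.boxes_of(thing, camera): "at" ([x, y, z] in m, in world coordinates, good to about 4 mm: the middle of the surface that is visible of it).
- models.regions_of(thing, camera): "pixels" (400x640 bool, what is visible of it).
- models.mark_of(thing, camera): "at" ([x, y, z] in m, in world coordinates, good to about 4 mm: a listed point, or the origin of a listed thing).
Readings, each from a call of its own:
- telemetry.current_t(): time.
- telemetry.current_joints(): joint angles.
- telemetry.current_dq(): joint speeds.
- telemetry.current_joint_efforts(): joint torques, N m.
- telemetry.current_ee_pos(): TCP position.
- telemetry.current_tool_rot(): TCP orientation.
- telemetry.current_wrist_force(): force on the tool from outside, world axes, zero at the start.
- telemetry.current_torque(): the same for the moment, N m.
- telemetry.current_opening(): finger opening in m.
Only numpy, scipy, OpenCV 4.12 (cv2) and the standard library are available. Lean on these libraries where they do the work, as an engineer would, in place of code of your own. Each camera call takes 0.05 s, during which the arm holds its last target. There are 200 camera calls.

## Working session

There is one attempt and no reset: what is moved stays moved. The work goes in short steps, each a Python script; the robot and the scene stay as the last script left them, time stands still between calls to the robot, and variables do not carry over. Pictures are saved under pics/ and viewed, about 8 in all and at most 12, crops included, and the job is handed in when it is done.

```bash
ls; mkdir -p pics
cat > h.py <<'E'
import numpy as np, cv2
from plant import r, gripper_to, inverse_kinematics, vision, models, telemetry
from scipy.spatial.transform import Rotation as R
def down(yaw):  # tool z down, tool x at yaw in world
    m=R.from_euler('z',yaw)*R.from_euler('x',np.pi)
    q=m.as_quat(); return [q[3],q[0],q[1],q[2]]
def snap(n,f=None):
    im=vision.snapshot(n)
    if f: cv2.imwrite('pics/'+f,im[:,:,::-1])
    return im
E
python3 - <<'E'
from h import *
for c in ('top','side'):
    im=snap(c,c+'0.png')
    k=vision.get_calibration(c); print(c,{a:np.round(b,3) for a,b in k.items()})
    for t in ['machine','key_rest','cap','pad','crate','collar','collar_screw','collar_center','spacer','jar_a','shaker']:
        try: print(t,[(np.round(d['at'],3).tolist(),round(d['score'],2)) for d in models.mark_of(t,c)[:3]])
        except Exception as e: print(t,e)
print(telemetry.current_t())
E
```

```text
pics
top {'fx': np.float64(485.171), 'fy': np.float64(485.171), 'cx': np.float64(313.87), 'cy': np.float64(195.761), 'position': array([ 0.487, -0.082,  1.386]), 'orientation': array([ 0.022, -0.703,  0.71 , -0.018])}
machine [([0.535, -0.012, 0.004], 0.71), ([0.511, -0.346, 0.021], 0.28)]
key_rest [([0.627, -0.036, 0.124], 0.6)]
cap [([0.532, -0.017, 0.084], 0.46)]
pad [([0.51, 0.314, 0.005], 0.56)]
crate [([0.513, 0.314, -0.003], 0.58)]
collar [([0.476, -0.348, -0.002], 0.74), ([0.532, -0.017, 0.122], 0.73), ([0.38, -0.385, -0.001], 0.72)]
collar_screw [([0.531, -0.017, 0.118], 0.71), ([0.509, -0.343, 0.022], 0.63), ([0.509, 0.316, 0.002], 0.15)]
collar_center [([0.475, -0.35, 0.016], 0.74), ([0.376, -0.383, 0.016], 0.44)]
spacer [([0.644, -0.339, 0.002], 0.62)]
jar_a [([0.438, 0.298, 0.006], 0.88), ([0.582, 0.324, 0.003], 0.65)]
shaker [([0.715, 0.261, -0.001], 0.82)]
side {'fx': np.float64(505.013), 'fy': np.float64(505.013), 'cx': np.float64(321.243), 'cy': np.float64(201.965), 'position': array([-0.112, -1.254,  0.894]), 'orientation': array([-0.481,  0.84 , -0.212,  0.134])}
machine [([0.535, -0.012, 0.002], 0.66), ([0.642, -0.337, 0.001], 0.61), ([0.535, -0.017, 0.082], 0.21)]
key_rest [([0.628, -0.032, 0.122], 0.76)]
cap [([0.533, -0.018, 0.079], 0.92)]
pad [([0.509, 0.312, 0.004], 0.52)]
crate [([0.533, -0.018, 0.084], 0.68), ([0.51, 0.313, -0.003], 0.55)]
collar [([0.38, -0.39, 0.003], 0.89), ([0.477, -0.349, 0.002], 0.63)]
collar_screw [([0.354, -0.406, 0.017], 0.84), ([0.507, -0.344, 0.017], 0.67), ([0.583, 0.326, 0.003], 0.43)]
collar_center [([0.472, -0.351, 0.016], 0.72), ([0.381, -0.383, 0.021], 0.69)]
spacer [([0.642, -0.339, -0.0], 0.55)]
jar_a [([0.585, 0.327, 0.004], 0.74), ([0.437, 0.295, 0.005], 0.45)]
shaker [([0.718, 0.254, 0.003], 0.7)]
1.2
```

Run:
```python
import cv2,numpy as np
a=cv2.imread('pics/top0.png'); b=cv2.imread('pics/side0.png')
cv2.imwrite('pics/topc.png',a)
# crop around rings in both
k=lambda im,x0,x1,y0,y1,w:cv2.resize(im[y0:y1,x0:x1],(w,int(w*(y1-y0)/(x1-x0))),interpolation=cv2.INTER_CUBIC)
from h import vision,R
def px(p,c):
    K=vision.get_calibration(c);q=K['orientation'];m=R.from_quat([q[1],q[2],q[3],q[0]])
    v=m.inv().apply(np.array(p)-K['position']);return int(K['fx']*v[0]/v[2]+K['cx']),int(K['fy']*v[1]/v[2]+K['cy'])
for n,p in dict(A=(.476,-.349,.018),B=(.38,-.386,.018),S=(.643,-.339,.018)).items(): print(n,px(p,'top'),px(p,'side'))
out=[]
for c,im in (('top',a),('side',b)):
    us=np.array([px(p,c) for p in [(.476,-.349,.018),(.38,-.386,.018),(.643,-.339,.018)]])
    x0,y0=us.min(0)-45;x1,y1=us.max(0)+45
    x0=max(x0,0);y0=max(y0,0);t=k(im,x0,x1,y0,y1,400);out.append(t)
h=max(t.shape[0] for t in out)
cv2.imwrite('pics/rings.png',np.hstack([cv2.copyMakeBorder(t,0,h-t.shape[0],0,0,0) for t in out]))
print(h)
```

```text
A (412, 226) (341, 283)
B (426, 260) (317, 302)
S (407, 167) (389, 263)
671
```

View pics/top0.png

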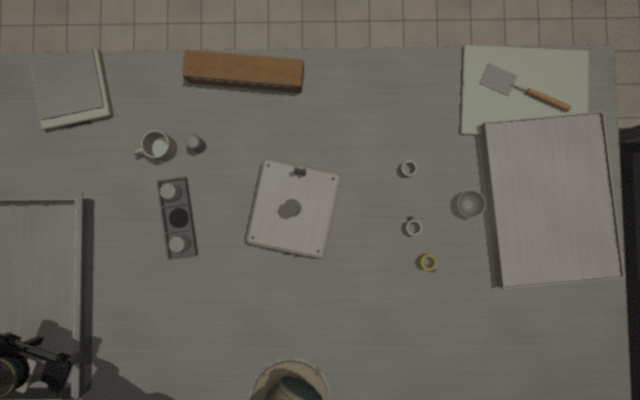

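View pics/rings.png

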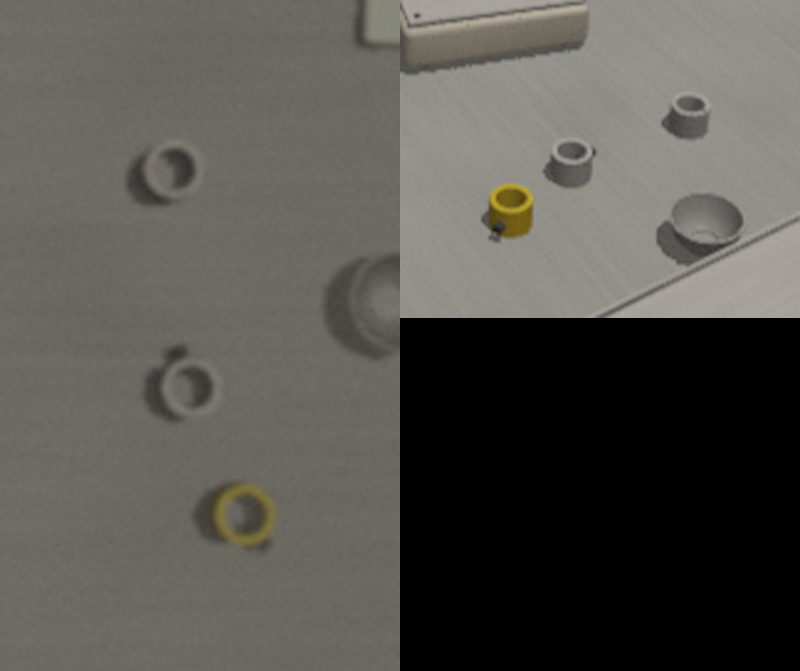

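Ring candidates in the top view:
- grey ring with a screw at (412,226), chosen as the collar
- yellow look-alike with a screw at (428,262), left alone
- plain grey ring at (408,169), the spacer

The close crop shows the dark screw on the chosen ring pointing roughly +x. The cap is at (289,208), the key rest at (299,172), and the empty cell's pad is the dark disc at (178,217). The shaker at (194,144) could be mistaken for the cap.

I'm moving the cap first.

Run:
```python
from h import *
yc=0.195+np.pi/2
for y in (yc,yc-np.pi):
    for p in ([.533,-.0175,.2],[.51,.3145,.15]): 
        q=inverse_kinematics(p,down(y)); print(y,None if q is None else np.round(q,2))
y=min((yc,yc-np.pi),key=lambda y:abs((inverse_kinematics([.533,-.0175,.2],down(y)) or [9]*6)[5]) if not isinstance(inverse_kinematics([.533,-.0175,.2],down(y)),np.ndarray) else abs(inverse_kinematics([.533,-.0175,.2],down(y))[5]))
print('use',y)
r.move_to([.533,-.0175,.27],down(y))
snap('wrist','w1.png')
for t in ('cap','key_rest','machine'): print(t,[(np.round(d['at'],4).tolist(),round(d['score'],2)) for d in models.mark_of(t,'wrist')[:2]])
print(telemetry.current_t(),telemetry.current_ee_pos(),telemetry.current_opening())
```

```text
1.7657963267948966 [-0.16  0.23  1.64  0.    1.27 -1.93]
1.7657963267948966 [ 0.44  0.37  1.58 -0.    1.2  -1.33]
-1.3757963267948965 [-0.16  0.23  1.64 -0.    1.27  1.21]
-1.3757963267948965 [0.44 0.37 1.58 0.   1.2  1.81]
use -1.3757963267948965
cap [([0.5315, -0.0135, 0.0798], 0.74)]
key_rest [([0.6246, -0.0349, 0.1238], 0.61)]
machine []
3.7167 [ 0.53301217 -0.01685942  0.26999101] 0.09396059220076462
```

Run:
```python
from h import *
y=-1.3757963
r.move_l([.5325,-.016,.141],vel=.15)
gripper_to(.03,f_grip=15); print('open',telemetry.current_opening(),telemetry.current_wrist_force())
r.move_l([.5325,-.016,.245],vel=.12)
print('open',telemetry.current_opening(),telemetry.current_wrist_force())
r.move_to([.51,.3145,.2],down(y))
print(telemetry.current_ee_pos())
for t in ('pad','jar_a','crate'): print(t,[(np.round(d['at'],4).tolist(),round(d['score'],2)) for d in (snap('wrist') is not None and models.mark_of(t,'wrist'))[:2]])
snap('top')
im=snap('side','s1.png')
print([(np.round(d['at'],4).tolist(),round(d['score'],2)) for d in models.mark_of('cap','side')[:2]])
print(telemetry.current_t())
```

```text
open 0.04142338734678017 [ 0.81109562 -0.24978427  0.97150363]
open 0.04134827865286378 [-0.07248763 -0.98799276 -0.50621002]
[0.51046455 0.31351155 0.20005721]
pad [([0.5098, 0.3129, 0.0071], 0.97)]
jar_a [([0.5822, 0.3245, 0.0066], 0.77)]
crate []
[([0.5117, 0.3111, 0.1449], 0.64)]
8.3167
```

Run:
```python
from h import *
r.move_l([.51,.3135,.075],vel=.15)
print(r.move_l([.51,.3135,.062],vel=.03,guard=4),telemetry.current_ee_pos())
gripper_to(.064); 
print(telemetry.current_opening())
r.move_l([.51,.3135,.19],vel=.2)
y=-0.168+np.deg2rad(66)-np.pi/2
r.move_to([.50,-.017,.30],down(-1.0))
gripper_to(.094)
im=snap('wrist','w2.png')
print({a:np.round(b,4).tolist() for a,b in vision.get_calibration('wrist').items()})
for t in ('shaft_end','shaft','shaft_flat','key_rest'): print(t,[(np.round(d['at'],4).tolist(),round(d['score'],2)) for d in models.mark_of(t,'wrist')[:2]])
snap('top','t2.png')
for t in ('shaft_end','shaft','shaft_flat','key_rest','cap'): print(t,[(np.round(d['at'],4).tolist(),round(d['score'],2)) for d in models.mark_of(t,'top')[:2]])
snap('side','s2.png')
for t in ('shaft_end','shaft','shaft_flat','key_rest','cap'): print(t,[(np.round(d['at'],4).tolist(),round(d['score'],2)) for d in models.mark_of(t,'side')[:2]])
print(telemetry.current_t(),telemetry.current_ee_pos())
cv2.imwrite('pics/w2c.png',im[:,:,::-1])
```

```text
True [0.51046489 0.31387852 0.06434847]
0.06424497619698172
{'fx': 309.7069, 'fy': 309.7069, 'cx': 322.2707, 'cy': 199.6708, 'position': [0.5709, 0.027, 0.4532], 'orientation': [0.1268, 0.8684, -0.4743, -0.0692]}
shaft_end [([0.532, -0.0164, 0.1539], 0.78), ([0.4395, 0.2981, 0.003], 0.28)]
shaft [([0.5334, -0.0149, 0.084], 0.78), ([0.5108, -0.3433, 0.0198], 0.56)]
shaft_flat [([0.5378, -0.0135, 0.1156], 0.69)]
key_rest [([0.6258, -0.0365, 0.1252], 0.94)]
shaft_end [([0.4728, -0.346, 0.0008], 0.75), ([0.5099, -0.3429, 0.022], 0.48)]
shaft []
shaft_flat []
key_rest [([0.6277, -0.0368, 0.1231], 0.57)]
cap [([0.5097, 0.311, 0.008], 0.51)]
shaft_end [([0.5358, -0.0117, 0.1542], 0.76), ([0.5123, 0.3173, 0.0502], 0.44)]
shaft [([0.5337, -0.0142, 0.0872], 0.67)]
shaft_flat [([0.5406, -0.015, 0.1158], 0.76), ([0.515, 0.3124, 0.0079], 0.55)]
key_rest [([0.6271, -0.034, 0.1227], 0.59)]
cap [([0.5106, 0.3122, 0.0047], 0.78), ([0.5083, 0.3112, -0.0008], 0.74)]
13.85 [ 0.49999809 -0.0169903   0.29999301]
```

View pics/w2c.png

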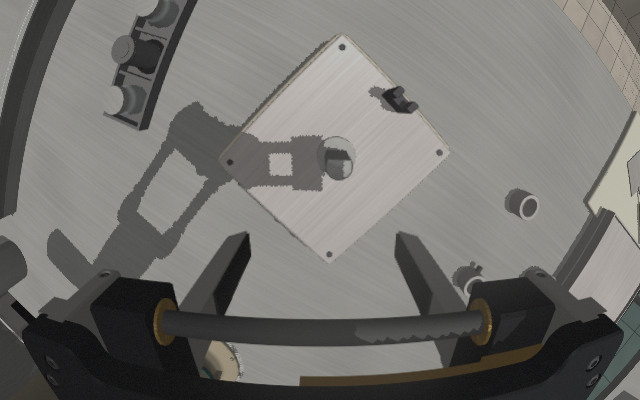

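The cap stands in the cell at (122,48), and the bare shaft is at (338,160). I'll zoom in on the shaft's flat and get the machine yaw from the deck outline.

Run:
```python
from h import *
im=cv2.imread('pics/w2.png')
a=cv2.resize(im[130:190,308:368],(480,480),interpolation=cv2.INTER_CUBIC)
cv2.imwrite('pics/w2z.png',a)
# wrist: ray of deck screws -> plane z=.075
K=dict(f=309.7069,c=(322.2707,199.6708)); P=np.array([.5709,.027,.4532]); q=[.1268,.8684,-.4743,-.0692]
M=R.from_quat([q[1],q[2],q[3],q[0]])
def wpx(p):
    v=M.inv().apply(np.array(p)-P); th=np.arctan2(np.hypot(v[0],v[1]),v[2]); u=v[:2]/np.hypot(v[0],v[1]); return np.array(K['c'])+K['f']*th*u
def ray(u,z):
    d=np.array(u)-K['c']; rr=np.hypot(*d); th=rr/K['f']; v=M.apply([*(np.sin(th)*d/rr),np.cos(th)]); return P+v*(z-P[2])/v[2]
S=[ray(u,.075) for u in ((342,47),(439,153),(329,254),(230,162))]
print(np.round(S,4)); print('center',np.mean(S,0))
for i,(j,o) in enumerate([(0,0)]):pass
x1=(S[0]+S[1])/2-(S[2]+S[3])/2; yv=(S[0]+S[3])/2-(S[1]+S[2])/2
print('yaw',np.arctan2(x1[1],x1[0]),np.arctan2(yv[1],yv[0])-np.pi/2)
c=np.mean(S,0)
for rel in (30,50,66,80,100):
    an=-.18+np.deg2rad(rel); print(rel,np.round((wpx([c[0]+.014*np.cos(an),c[1]+.014*np.sin(an),.153])-[308,130])*8))
print('c',(wpx([c[0],c[1],.153])-[308,130])*8)
```

```text
[[ 0.6494  0.0493  0.075 ]
 [ 0.61   -0.1266  0.075 ]
 [ 0.4161 -0.0834  0.075 ]
 [ 0.4546  0.0918  0.075 ]]
center [ 0.53253387 -0.01722342  0.075     ]
yaw -0.21708330176473226 -0.21845792287535803
30 [275. 188.]
50 [235. 186.]
66 [204. 194.]
80 [180. 208.]
100 [153. 236.]
c [247.67453046 297.65188875]
```

View pics/w2z.png

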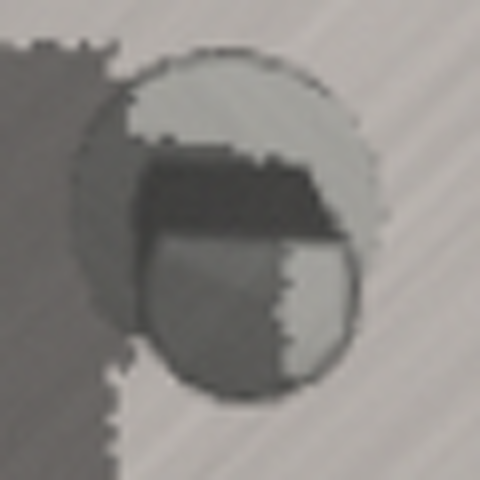

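The end face is centred at crop pixel (250,298), within 3 px of my predicted axis. The flat's chord runs along y≈237 and faces image-up. That puts the flat's normal at about 0.56 rad in world, 44° anticlockwise of the key rest (machine yaw −0.218).

Run:
```python
from h import *
c=np.array([.5327,-.0170]); 
def pose(a,z=.146): return [c[0]-.003*np.cos(a),c[1]-.003*np.sin(a),z]
a0,a1=.557,-.218
r.move_to(pose(a0,.21),down(a0))
gripper_to(.06)
r.move_l(pose(a0),vel=.1)
f0=np.array(telemetry.current_wrist_force())
gripper_to(.01,f_grip=12)
print('open',telemetry.current_opening(),np.round(telemetry.current_wrist_force()-f0,2),np.round(telemetry.current_torque(),2))
n=5
for i in range(1,n+1):
    a=a0+(a1-a0)*i/n; r.move_to(pose(a),down(a))
    print(round(a,2),'open',telemetry.current_opening(),np.round(telemetry.current_wrist_force()-f0,2),np.round(telemetry.current_torque(),2))
print(telemetry.current_t(),telemetry.current_ee_pos())
```

```text
open 0.022051761629959275 [-0.18  1.23 -0.18] [ 0.1  -0.06 -0.01]
0.4 open 0.022117362545174962 [-0.32  2.34 -0.44] [ 0.02 -0.02 -0.07]
0.25 open 0.021926937919289072 [-0.2   1.69  1.  ] [ 0.05  0.03 -0.08]
0.09 open 0.021847001779369005 [-1.16  0.16  1.18] [ 0.01  0.26 -0.06]
-0.06 open 0.021835309649427002 [-2.48  1.46  2.29] [-0.12  0.35 -0.08]
-0.22 open 0.02187350888331703 [-4.26  0.95  4.27] [-0.08  0.63 -0.06]
18.775 [ 0.52913806 -0.01642783  0.146093  ]
```

Run:
```python
from h import *
f=lambda:(np.round(telemetry.current_wrist_force(),2),np.round(telemetry.current_ee_pos(),5))
r.hold(.3); print(f())
a=-.218; n=np.array([np.cos(a),np.sin(a)]); t=np.array([-n[1],n[0]])
c=np.array([.5327,-.0170])-.003*n
for d in (-.001,-.002):
    r.move_l([*(c+d*n),.146],vel=.02); print(d,f(),telemetry.current_opening())
gripper_to(.06); print('free',f())
r.move_l([*(c-.001*n),.215],vel=.15)
snap('wrist','w3.png')
for t in ('shaft_end','shaft','shaft_flat','key_rest'): print(t,[(np.round(d['at'],4).tolist(),round(d['score'],2)) for d in models.mark_of(t,'wrist')[:1]])
K=vision.get_calibration('wrist'); np.savez('k3.npz',p=K['position'],q=K['orientation'])
print(telemetry.current_t())
im=cv2.imread('pics/w3.png'); 
q=K['orientation'];M=R.from_quat([q[1],q[2],q[3],q[0]])
v=M.inv().apply(np.array([.532,-.017,.153])-K['position']);th=np.arctan2(np.hypot(*v[:2]),v[2]);u=v[:2]/np.hypot(*v[:2])*th*K['fx']+[K['cx'],K['cy']];print(u)
x,y=u.astype(int); x0,y0=x-60,y-60
cv2.imwrite('pics/w3z.png',cv2.resize(im[max(y0,0):y+60,x0:x+60],None,fx=5,fy=5,interpolation=cv2.INTER_CUBIC))
```

```text
(array([-2.93, -1.43,  4.23]), array([ 0.52911, -0.01644,  0.1461 ]))
-0.001 (array([-1.83, -1.12,  3.16]), array([ 0.52908, -0.0164 ,  0.14614])) 0.021864069233026265
-0.002 (array([ 2.12, -2.  ,  0.82]), array([ 0.52901, -0.01637,  0.14614])) 0.021848984282127937
free (array([-0.76,  0.02, -0.69]), array([ 0.52779, -0.0159 ,  0.146  ]))
shaft_end []
shaft []
shaft_flat [([0.54, -0.0175, 0.1172], 0.89)]
key_rest [([0.6265, -0.0338, 0.1246], 0.82)]
21.1917
[326.75203609 224.00119506]
```

View pics/w3z.png

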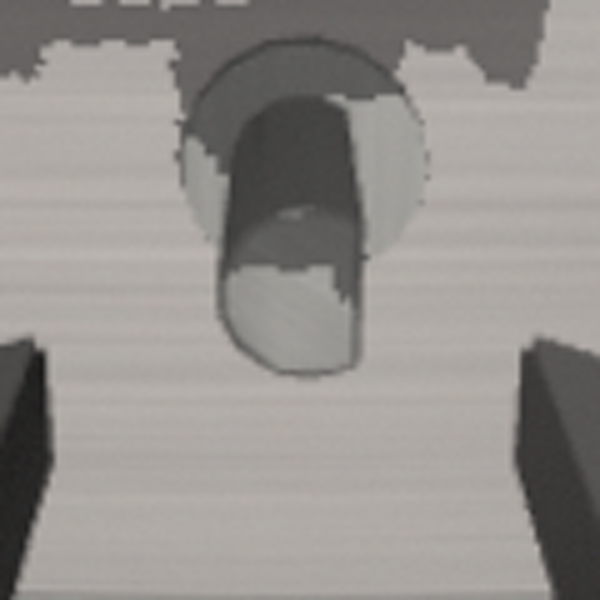

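The flat is now the vertical chord at x≈355 in the crop, facing image-right (tool x, towards the key rest). The 22 mm opening had already confirmed the pinch was across the flat. A light pinch across the round sides will calibrate the lateral axis position, using the same jaw direction the collar will be held in.

Run:
```python
from h import *
f=lambda:(np.round(telemetry.current_wrist_force(),2),np.round(telemetry.current_ee_pos(),5))
a=-.218; n=np.array([np.cos(a),np.sin(a)]); t=np.array([-n[1],n[0]])
c=np.array([.5327,-.0170])-.0009*n
r.move_to([*c,.215],down(a-np.pi/2))
r.move_l([*c,.146],vel=.15); print(f())
gripper_to(.015,f_grip=6); r.hold(.15)
F,P=f();print('pinch',F,P,telemetry.current_opening(),'t off',(P[:2]-c)@t)
gripper_to(.06); print('free',f())
r.move_l([*c,.2],vel=.2)
r.move_to([.47,-.347,.16],down(.19-np.pi/2))
gripper_to(.08)
im=snap('wrist','w4.png')
K=vision.get_calibration('wrist'); np.savez('k4.npz',p=K['position'],q=K['orientation'],f=[K['fx'],K['cx'],K['cy']])
for th in ('collar','collar_center','collar_screw'): print(th,[(np.round(d['at'],4).tolist(),round(d['score'],2)) for d in models.mark_of(th,'wrist')[:3]])
print(telemetry.current_t(),f())
```

```text
(array([-0.75,  0.08,  0.7 ]), array([ 0.53231, -0.01689,  0.1464 ]))
pinch [0.56 6.09 2.96] [ 0.53227 -0.01576  0.1464 ] 0.027940890204945168 t off 0.0011176523470490733
free (array([-0.9 ,  0.13,  0.23]), array([ 0.53181, -0.0169 ,  0.14598]))
collar [([0.3772, -0.3867, 0.0017], 0.91), ([0.4767, -0.3491, -0.0007], 0.56)]
collar_center [([0.4731, -0.3501, 0.0204], 0.77), ([0.3791, -0.3879, 0.0188], 0.61)]
collar_screw [([0.508, -0.3421, 0.017], 0.67), ([0.3536, -0.4063, 0.0185], 0.66)]
27.05 (array([0.3 , 0.68, 0.62]), array([ 0.46999, -0.34704,  0.16001]))
```

View pics/w4.png

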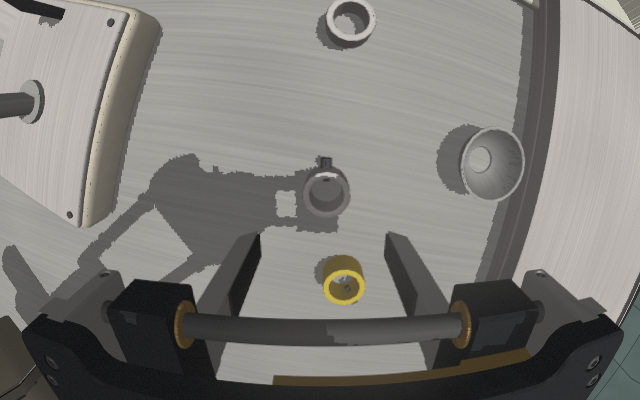

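The chosen grey collar is at (326,192) with its screw at (326,162). The yellow look-alike at (344,287) is clear of the jaws.

Run:
```python
from h import *
k=np.load('k4.npz'); fx,cx,cy=k['f']; q=k['q']; M=R.from_quat([q[1],q[2],q[3],q[0]]); P=k['p']
def ray(u,z):
    d=np.array(u)-[cx,cy]; rr=np.hypot(*d); th=rr/fx; v=M.apply([*(np.sin(th)*d/rr),np.cos(th)]); return P+v*(z-P[2])/v[2]
def px(p):
    v=M.inv().apply(np.array(p)-P); h=np.hypot(*v[:2]); return v[:2]/h*np.arctan2(h,v[2])*fx+[cx,cy]
a,b=ray((326.5,191),.036),ray((325.5,160),.018)
print(a,b,np.arctan2(*(b-a)[[1,0]]))
im=cv2.imread('pics/w4.png'); s=8; x0,y0=290,145
z=cv2.resize(im[y0:y0+75,x0:x0+75],None,fx=s,fy=s,interpolation=cv2.INTER_CUBIC)
C=np.array([.4745,-.3495])
for zz,rr in ((.036,.023),(.036,.0162)):
    for w in np.linspace(0,6.28,24): 
        u=(px([C[0]+rr*np.cos(w),C[1]+rr*np.sin(w),zz])-[x0,y0]+.5)*s; cv2.circle(z,tuple(u.astype(int)),3,(0,0,255),-1)
u=(px([C[0]+.033*np.cos(.19),C[1]+.033*np.sin(.19),.018])-[x0,y0]+.5)*s; cv2.circle(z,tuple(u.astype(int)),4,(0,255,0),-1)
cv2.imwrite('pics/w4z.png',z)
```

```text
[ 0.48049346 -0.35023917  0.036     ] [ 0.5059975  -0.34449941  0.018     ] 0.22136506605584838
```

View pics/w4z.png

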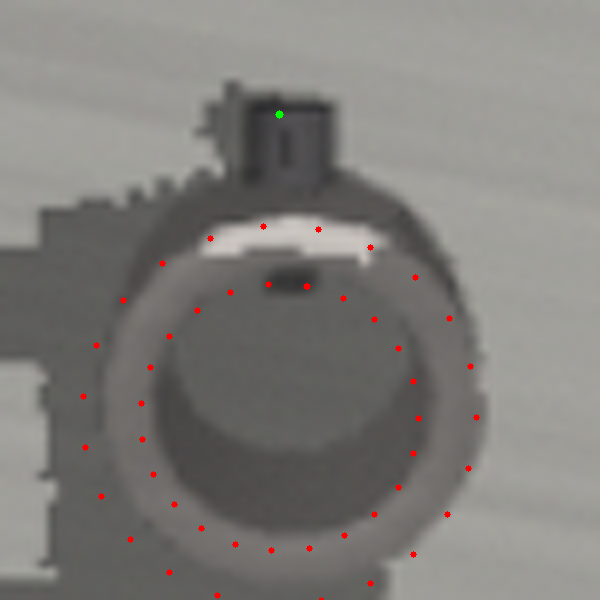

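Run:
```python
from h import *
f=lambda:(np.round(telemetry.current_wrist_force(),2),np.round(telemetry.current_ee_pos(),5))
r.move_l([.4767,-.3505,.030],vel=.12); print(f())
gripper_to(.03,f_grip=30); print(telemetry.current_opening(),f())
r.move_l([.4767,-.3505,.14],vel=.15); print(telemetry.current_opening(),f())
a=-.218
r.move_to([.5321,-.0156,.225],down(a-np.pi/2)); print(f())
snap('wrist','w5.png')
K=vision.get_calibration('wrist'); np.savez('k5.npz',p=K['position'],q=K['orientation'],f=[K['fx'],K['cx'],K['cy']])
for th in ('collar','collar_center','collar_screw'): print(th,[(np.round(d['at'],4).tolist(),round(d['score'],2)) for d in models.mark_of(th,'wrist')[:3]])
print(telemetry.current_t())
P=K['position'];q=K['orientation'];M=R.from_quat([q[1],q[2],q[3],q[0]]);fx,cx,cy=K['fx'],K['cx'],K['cy']
def px(p):
    v=M.inv().apply(np.array(p)-P); h=np.hypot(*v[:2]); return v[:2]/h*np.arctan2(h,v[2])*fx+[cx,cy]
im=cv2.imread('pics/w5.png'); s=6
C=np.array(telemetry.current_ee_pos()); u0=px([C[0],C[1],.231]); x0,y0=int(u0[0])-60,int(u0[1])-65
x1,y1=x0+120,min(y0+100,400)
z=cv2.resize(im[y0:y1,x0:x1],None,fx=s,fy=s,interpolation=cv2.INTER_CUBIC)
for rr in (.023,.0162):
    for w in np.linspace(0,6.28,24):
        u=(px([C[0]+rr*np.cos(w),C[1]+rr*np.sin(w),.231])-[x0,y0]+.5)*s; cv2.circle(z,tuple(u.astype(int)),3,(0,0,255),-1)
u=(px([C[0]+.033*np.cos(a),C[1]+.033*np.sin(a),.213])-[x0,y0]+.5)*s; cv2.circle(z,tuple(u.astype(int)),4,(0,255,0),-1)
cv2.imwrite('pics/w5z.png',z); print(z.shape,u0)
```

```text
(array([0.23, 0.42, 0.2 ]), array([ 0.47717, -0.35093,  0.03073]))
0.04639041355279536 (array([0.02, 1.15, 2.16]), array([ 0.47662, -0.35025,  0.03016]))
0.04633770751081652 (array([-0.36,  0.26, -1.66]), array([ 0.47604, -0.34993,  0.1389 ]))
(array([-0.52, -0.7 , -3.18]), array([ 0.53202, -0.01632,  0.22438]))
collar [([0.5323, -0.0154, 0.194], 0.76), ([0.3779, -0.3861, 0.0021], 0.68)]
collar_center [([0.529, -0.015, 0.2131], 0.95), ([0.3782, -0.386, 0.0201], 0.61), ([0.54, -0.5085, -0.0003], 0.21)]
collar_screw [([0.3511, -0.4053, 0.0192], 0.63), ([0.5637, -0.0234, 0.2121], 0.58)]
31.3167
(600, 720, 3) [320.19180928 271.63986779]
```

View pics/w5z.png

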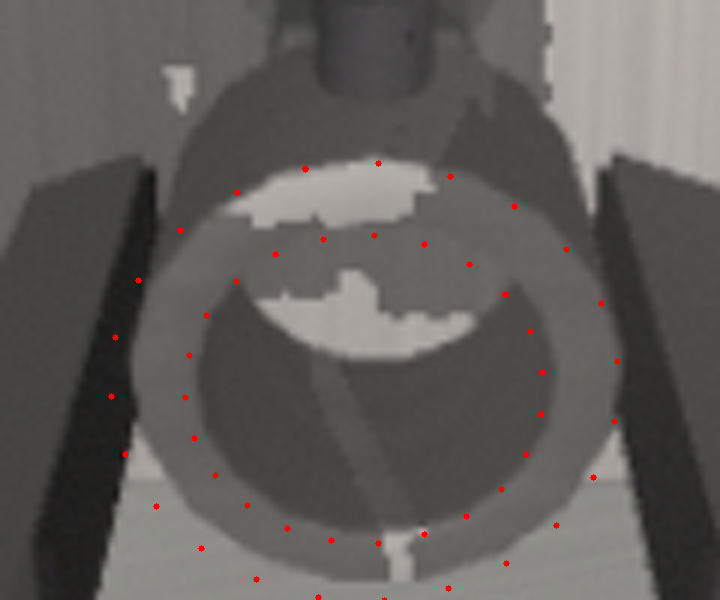

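The ring sits squarely in the jaws. Its centre is at (376,368) in the crop, about 1 mm towards the screw from the TCP. I'll compensate for that and lower it with a force guard.

Run:
```python
from h import *
f=lambda:(np.round(telemetry.current_wrist_force(),2),np.round(telemetry.current_ee_pos(),5))
a=-.218; n=np.array([np.cos(a),np.sin(a)])
T=np.array([.5321,-.0156])-.0008*n; cmd=T.copy()
r.move_l([*cmd,.19],vel=.1); r.hold(.2)
for i in range(2):
    P=np.array(telemetry.current_ee_pos()); e=T-P[:2]; cmd=cmd+e; r.move_l([*cmd,.19],vel=.02); r.hold(.1); print(e,f())
hit=r.move_l([*cmd,.165],vel=.03,guard=4); print('hit',hit,f())
if not hit:
    hit=r.move_l([*cmd,.1478],vel=.03,guard=5); print('hit2',hit,f())
np.save('cmd.npy',cmd); print(telemetry.current_opening(),telemetry.current_t())
```

```text
[-0.00059753  0.00011138] (array([ 0.25,  0.25, -2.02]), array([ 0.53076, -0.0153 ,  0.19016]))
[ 0.00055861 -0.00012352] (array([-0.69,  1.03, -1.98]), array([ 0.53128, -0.01542,  0.18995]))
hit False (array([-0.03, -0.67, -2.41]), array([ 0.53139, -0.01546,  0.16514]))
hit2 False (array([-0.4 , -0.59, -1.74]), array([ 0.53117, -0.01544,  0.14773]))
0.046597136852150375 34.425
```

Run:
```python
from h import *
a=snap('wrist')
for th in ('collar_center','collar_screw','shaft_end'): print(th,[(np.round(d['at'],4).tolist(),round(d['score'],2)) for d in models.mark_of(th,'wrist')[:3]])
b=snap('side')
for th in ('cap_center','collar_center','collar_screw'): print(th,[(np.round(d['at'],4).tolist(),round(d['score'],2)) for d in models.mark_of(th,'side')[:4]])
K=vision.get_calibration('side');q=K['orientation'];M=R.from_quat([q[1],q[2],q[3],q[0]])
def crop(p,h):
    v=M.inv().apply(np.array(p)-K['position']);x,y=int(K['fx']*v[0]/v[2]+K['cx']),int(K['fy']*v[1]/v[2]+K['cy'])
    return cv2.resize(b[max(y-h,0):y+h,x-h:x+h],(300,300),interpolation=cv2.INTER_CUBIC)
w=cv2.resize(a[205:325,260:380],(480,480),interpolation=cv2.INTER_CUBIC)
s=np.vstack([crop([.532,-.016,.14],30),crop([.51,.313,.045],30)])
o=np.hstack([cv2.copyMakeBorder(w,0,120,0,0,0),s]); cv2.imwrite('pics/fin.png',o[:,:,::-1]); print(telemetry.current_wrist_force(),telemetry.current_t())
```

```text
collar_center [([0.3796, -0.3885, 0.0204], 0.97), ([0.5317, -0.0127, 0.1376], 0.6)]
collar_screw [([0.5648, -0.0219, 0.1346], 0.93), ([0.3551, -0.4064, 0.0159], 0.6)]
shaft_end [([0.5325, -0.016, 0.1541], 0.79)]
cap_center [([0.5099, 0.3162, 0.0487], 0.63)]
collar_center [([0.3779, -0.3836, 0.0192], 0.6), ([0.5147, 0.3147, 0.0053], 0.23)]
collar_screw [([0.3549, -0.4069, 0.0194], 0.78), ([0.5632, -0.0183, 0.1339], 0.52)]
[ 0.94549296 -0.53439133 -1.70162965] 34.825
```

View pics/fin.png

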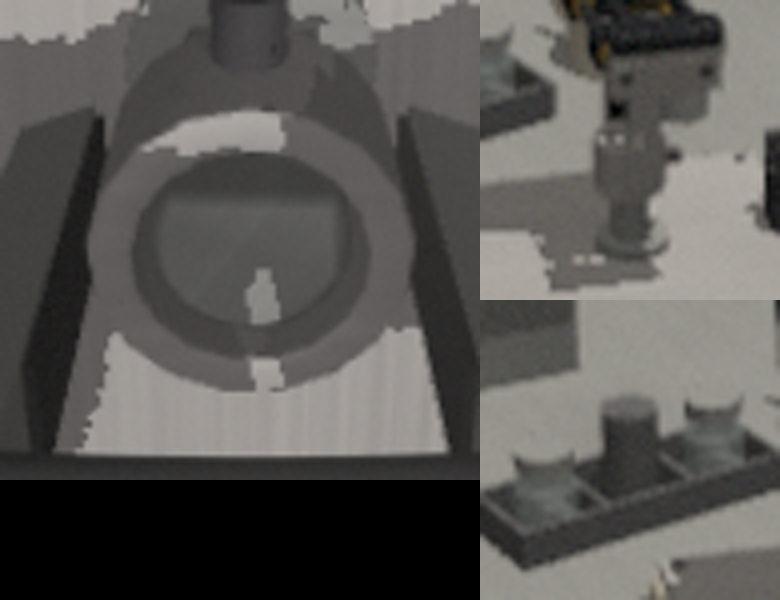

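The picture shows the collar on the shaft with its screw towards the key rest, and the cap upright between the jars. The flush depth and the offset along the screw are hard to judge by eye, so I'll overlay model outlines.

Run:
```python
from h import *
im4=snap('wrist','w6.png')[:,:,::-1]; K=vision.get_calibration('wrist'); T=np.array(telemetry.current_ee_pos())
F=(K['fx'],K['cx'],K['cy'])
def px(p,P,q):
    M=R.from_quat([q[1],q[2],q[3],q[0]]);v=M.inv().apply(np.array(p)-P); h=np.hypot(v[:,0],v[:,1]); return v[:,:2]/h[:,None]*np.arctan2(h,v[:,2])[:,None]*F[0]+[F[1],F[2]]
a=-.218
def circ(c,rad,z,flat=False):
    w=np.linspace(-np.pi,np.pi,73); x=rad*np.cos(w); y=rad*np.sin(w)
    if flat: x=np.minimum(x,.008)
    return np.c_[c[0]+x*np.cos(a)-y*np.sin(a),c[1]+x*np.sin(a)+y*np.cos(a),np.full(73,z)]
ax=np.array([.5321,-.0156]); n=np.array([np.cos(a),np.sin(a)])
def draw(im,P,q,items,x0,y0,w,s):
    z=cv2.resize(np.ascontiguousarray(im[y0:y0+w,x0:x0+w]),None,fx=s,fy=s,interpolation=cv2.INTER_CUBIC)
    for pts,col in items:
        u=(px(pts,P,q)-[x0,y0]+.5)*s; cv2.polylines(z,[u.astype(int)],False,col,1)
    return z
cc=T[:2]+.001*n; zt=T[2]+.006
A=draw(im4,K['position'],K['orientation'],[(circ(ax,.014,.153,True),(0,0,255)),(circ(cc,.023,zt),(0,255,0)),(circ(cc,.0162,zt),(0,255,0))],270,205,100,4)
k=np.load('k3.npz'); B=draw(cv2.imread('pics/w3.png'),k['p'],k['q'],[(circ(ax,.014,.153,True),(0,0,255)),(circ(ax,.024,.083),(0,255,0))],276,164,100,4)
cv2.imwrite('pics/ov.png',np.hstack([A,B])); print(T)
```

```text
[ 0.53126876 -0.01543402  0.14786421]
```

View pics/ov.png

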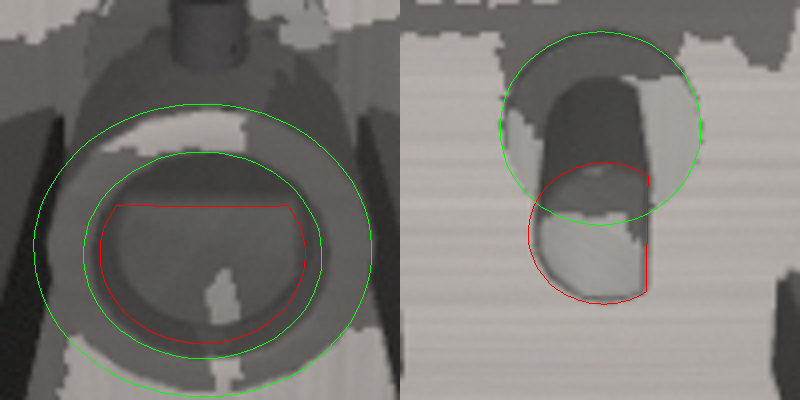

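The overlay agrees with the kinematics. The ring and the shaft's end face both match their predicted heights, since the chamfers explain the slightly smaller outlines. The remaining offset is about 1–2 mm along the screw direction, inside the 5 mm limit. I'm handing it in.

Run:
```python
from h import *
r.hold(.2); print(telemetry.current_wrist_force(),telemetry.current_opening(),telemetry.current_t())
print(r.sign_off())
```

```text
[-0.03207109 -0.78489419 -2.26935024] 0.04605556495215424 35.075
the job is handed in; nothing more can be done
None
```

I handed the job in at 35 s of the 58 s allowed. It reports no verdict, so success is judged only from my last checks.

**What I did**
- **Cap:** I lifted it off and stood it in the empty cell. The network put its centre about 3 mm from the pad's, and the last picture shows it upright between the jars and let go.
- **Shaft:** I pinched it across the flat, with a jaw opening of 22 mm, and turned it about 44° until the flat faced the key rest. A close-up afterwards confirmed the direction.
- **Collar:** I slid the grey collar down the shaft with its screw over the flat and felt no contact. I finished still holding it at a 46 mm opening with 30 N grip set. By the arm's position, its top is within about 1 mm of flush.

**What was less certain**
- **Collar position:** the outline overlay suggested the collar may sit 1–2 mm off along the screw direction, or alternatively a few millimetres high. The arm's position and the networks' estimates of the collar's height disagreed with that, and both are inside the 5 mm limits, so I left it.
- **Missed detection:** the side camera's network did not report the collar's centre on the shaft, but it did find the screw there.
- **Bystanders:** I did not measure their positions again at the end. I felt no contact with any of them.

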